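Put the bend template back on the template rod

TASK

Push the wide template that hangs on the rod along until its eye sits over the inner black band, the one nearer the post. Then take from the rack the one template whose eye is wide enough for the rod, hang it by its eye on the rod's free end, short of the outer band, let go of it, and slide it along until its eye sits over the outer band. Leave both hanging still, the wide one never off the rod, and do not disturb the other two templates, the coil or the oil bottle.

Things in the scene. Friction and masses are not known exactly. Their poses are not given: they have to be found in the camera images.
- rod_stand: Fixed grey bracket: foot 90x220x12 mm, post 30x22 mm rising to 187 mm, and a level polished steel rod, 12 mm diameter, axis 175 mm above the bench, free at one end. Origin: on the bench under the rod's middle; own y runs along the rod towards the post, z up. Rod from y = +90 mm (post) to -90 mm, where it ends in a ball of 15 mm diameter. Two black bands, 8 mm wide, mark it.
- inner_mark (a point): middle of the black band nearer the post, on the rod's axis, 40 mm from the post
- outer_mark (a point): middle of the other black band, on the rod's axis, 90 mm from the post and 90 mm from the ball's centre
- rod_tip (a point): outermost point of the ball at the rod's free end, on the rod's axis
- template_wide: Wide aluminium template, 84 mm wide below the boss, hanging on the rod by its open eye (26 mm hole through the boss); its origin hangs 7 mm below the rod's axis. Origin: centre of the boss (40 mm outside, 30 mm long along own y, the plate's normal); z up. Plate 6 mm thick, down to z = -100 mm; grip tab above the boss 30 mm wide (x), 6 mm thick, top at z = +66 mm. 0.15 kg.
- template_eye: Narrow aluminium template, 50 mm wide, upright in a rack slot, origin 110 mm up. Its boss is an open eye (26 mm hole) that fits the rod; hung, origin 7 mm below the rod's axis. Origin: centre of the boss (40 mm outside, 30 mm long along own y, the plate's normal); z up. Plate 6 mm thick, down to z = -100 mm; grip tab above the boss 30 mm wide (x), 6 mm thick, top at z = +66 mm. 0.15 kg.
- template_blank: Same outline and size as template_eye, in another slot of the rack, but its boss is solid (no hole). Origin: centre of the boss.
- template_small: Same outline and size as template_eye, in another slot of the rack, but its boss has only an 8 mm hole, too small for the rod. Origin: centre of the boss.
- rack: Fixed wooden rack, 75x230 mm, 36 mm high; three slots 7.5 mm wide, 26 mm deep in one line along its own y, at y = -70, 0 and +70 mm. The templates' flat faces look along its own x. Origin: under its middle, on the bench.
- coil: Copper boiler coil, standing, 64 x 61 x 105 mm, loose bystander near the rack. Origin: centre of its underside.
- oil_bottle: White squeeze bottle with a red nozzle, standing, 43 mm diameter, 133 mm high, loose bystander beside the rod. Origin: centre of its underside.
Things that resemble listed ones, but are neither listed nor needed, are in the scene too. Leave any orange or purple look-alike of the template_eye alone.

How it is judged:
On the way, in this order (a step that is already met when the one before it is completed fails the run):
1. the wide template hangs over the inner band (y of template_wide in the frame of rod_stand between 0.04 and 0.06 m and x of template_wide in the frame of rod_stand between -0.012 and 0.012 m and z of template_wide in the frame of rod_stand between 0.158 and 0.178 m and angle between the y axis of template_wide and the y axis of rod_stand, either way round below 0.4 rad and angle between template_wide's own z axis and vertical below 0.3 rad), for 0.2 s.
2. the eyed template hangs on the rod between its free end and the outer band, let go (y of template_eye in the frame of rod_stand between -0.09 and -0.018 m and x of template_eye in the frame of rod_stand between -0.012 and 0.012 m and z of template_eye in the frame of rod_stand between 0.158 and 0.178 m and angle between the y axis of template_eye and the y axis of rod_stand, either way round below 0.4 rad and angle between template_eye's own z axis and vertical below 0.3 rad and contact force between template_eye and the fingers below 0.05 N), for 0.2 s.
At the end, for the whole second after the job is handed in: Both templates hang upright by their eyes on the rod, still: the wide one with the middle of its eye within 10 mm of the inner band's middle, the narrow one within 10 mm of the outer band's middle, measured along the rod (all of step 1 and y of template_eye in the frame of rod_stand between -0.01 and 0.01 m and x of template_eye in the frame of rod_stand between -0.012 and 0.012 m and z of template_eye in the frame of rod_stand between 0.158 and 0.178 m and angle between the y axis of template_eye and the y axis of rod_stand, either way round below 0.4 rad and angle between template_eye's own z axis and vertical below 0.3 rad and linear speed of each of template_wide, template_eye below 0.03 m/s and angular speed of each of template_wide, template_eye below 0.3 rad/s); the robot touches nothing.
It fails at once if the wide template comes off the rod (z of template_wide in the frame of rod_stand below 0.12 m or y of template_wide in the frame of rod_stand below -0.105 m).
It fails at once if the solid template is moved by more than 30 mm (distance of template_blank from where it was at the start of the episode above 0.03 m).
It fails at once if the small-holed template is moved by more than 30 mm (distance of template_small from where it was at the start of the episode above 0.03 m).
It fails at once if the coil is moved by more than 30 mm (distance of coil from where it was at the start of the episode above 0.03 m).
It fails at once if the oil bottle is moved by more than 30 mm (distance of oil_bottle from where it was at the start of the episode above 0.03 m).
It also fails if it takes over 72 s, if anything falls off the work surface, if the arm or the gripper's body presses on something with over 40 N, if the wrist force passes 120 N, or if a joint passes its speed limit or range.

ROBOT

A 7-joint arm with a two-finger parallel gripper is mounted at the origin on a cart in front of the work surface, level with it; the furniture and walls round the work are solid. World frame = base frame: x ahead of the robot, y to its left, z up, the work surface at z = 0. Lengths are in m, angles in rad, forces in N, time in s.
With the tool pointing down it reaches from about 0.4 to 0.85 m from the base axis. Payload 10.4 kg.
Tool frame: the origin (TCP) lies at the very end of the fingers, on their centre line; the grasp point (between the pads) lies 19 mm behind it; z points along the fingers, y is the line along which they close (so a half turn about z gives the same grasp; the last joint's range is limited). The gripper opens to 85 mm and grips with 20 to 120 N. Pads are 22 mm wide; open, the fingers measure 114 mm over their backs; the gripper's body (76 mm by 85 mm) begins 54 mm behind the grasp point. The pads swing forward as they close: fully open they stand 13 mm farther back than shut.
Start: joints at [-1.139, 0.332, -0.065, 1.46, 0.022, 1.35, -0.088], TCP at [0.275, 0.561, 0.231] pointing down, gripper open.
Joint ranges: [-2.6, 2.6], [-0.5, 2.12], [-1.47, 1.34], [0.16, 2.42], [-1.27, 4.41], [0.06, 2.06], [-2.6, 2.6]. Speed limits (rad/s): [2.22, 2.22, 2.79, 2.79, 3.14, 3.14, 3.14].

INTERFACE

Orientations are given as a unit quaternion [x, y, z, w].
In Python, from workcell import * gives the robot as it stands. The module is installed in compiled form; this text tells all that it offers.
- The arm moves only by the tool carry_out, never from a script. Its argument "motion" is a list of rows, each an object with "xyz": the shift along the tool's x, y, z in m, a list of three; "angular": the turn, a rotation vector about the tool's x, y, z in degrees, a list of three. A call has 1 to 12 rows; each row is the pose to reach, as a shift and turn from the pose commanded when the call began, along the tool's axes at that moment; what a row does not reach only later rows make up. A row lasts 1/10 s, in which the tool goes at most 50 mm and 8.59 degrees, less where a joint would pass 70% of its speed; a pose out of reach is approached as far as the arm can. A call with a gripper value outside its range is refused whole. "hand" is the opening, from 0 (shut) to 1 (fully open), set as the call begins (left out, the last holds). The fingers move at their own pace and stop on an object; "grip_force" is the grip in N (left out, the last holds). Time passes only in rows, so rows that repeat a pose let the fingers close. It gives the time, the measured TCP pose, the force, the opening and the grip force at its end, in the units of the state.
- get_obs(): the state, without advancing time (a new reading comes with each control period).
- camera(name): name is "scene" or "side" or "wrist"; returns a dict with "img" (420x560x3 uint8, red, green, blue), "fx", "fy", "cx", "cy" (pixels), "extrinsics" (4x4, takes a point from camera to world coordinates). Camera axes: x right, y up, looking along -z (the intrinsics and any distortion apply to the point x, -y, -z); pixel columns grow to the right and rows downward; lengths in m; the calibration is good to about 2 mm. The wrist camera is an equidistant fisheye: a pixel r from the principal point sees the ray r / f radians off the axis. A picture is of the moment at which its call begins. There is no depth.
- hand_in(): hands the job in; it is judged then, once.
The state is a dict: "clock": time; "joint_pos": joint angles; "joint_velocities": joint speeds; "tau": joint torques, N m; "position": TCP position; "ee_rot": TCP orientation; "ft_force": force on the tool from outside, world axes, zero at the start; "torque": the same for the moment, N m; "grip_width": opening from 0.0 (shut) to 1.0 (fully open); "grasp_force": force on a finger pad.
Only numpy, scipy, OpenCV 4.12 (cv2) and the standard library are available. Lean on these libraries where they do the work, as an engineer would, in place of code of your own. Each camera call takes 0.05 s, during which the arm holds its last target. There are 200 camera calls.

## Working session

There is one attempt and no reset: what is moved stays moved. The work goes in short steps, Python scripts to look and compute and a tool call to move; the robot and the scene stay as the last step left them, time stands still between calls to the robot, and variables do not carry over. Pictures are saved under pics/ and viewed, at most 14 in all, crops included, and the job is handed in when it is done.

Besides the shell and the picture viewer there is one more tool, called after "Request:" as name(argument=value, ...), one argument or row to a line, values as JSON. carry_out: Moves the arm, as the interface text tells. Its arguments: {"type":"object","properties":{"motion":{"type":"array"},"hand":{"type":"number"},"grip_force":{"type":"number"}},"required":["motion"]}

```bash
mkdir -p pics
cat > h.py <<'E'
from workcell import *
import numpy as np, cv2
from scipy.spatial.transform import Rotation as R
def ray(c,u,v):
    d=np.array([(u-c["cx"])/c["fx"],-(v-c["cy"])/c["fy"],-1.]);E=np.array(c["extrinsics"])
    d=E[:3,:3]@d; return E[:3,3],d/np.linalg.norm(d)
def onplane(c,u,v,z):
    o,d=ray(c,u,v); return o+d*(z-o[2])/d[2]
def tri(c1,p1,c2,p2):
    A=np.zeros((3,3));b=np.zeros(3)
    for c,p in((c1,p1),(c2,p2)):
        o,d=ray(c,*p);M=np.eye(3)-np.outer(d,d);A+=M;b+=M@o
    x=np.linalg.solve(A,b)
    return x,[np.linalg.norm((np.eye(3)-np.outer(d,d))@(x-o)) for o,d in (ray(c1,*p1),ray(c2,*p2))]
def proj(c,X):
    E=np.array(c["extrinsics"]);p=E[:3,:3].T@(np.array(X)-E[:3,3])
    return c["cx"]+c["fx"]*p[0]/-p[2], c["cy"]-c["fy"]*p[1]/-p[2]
def save(c,n): cv2.imwrite("pics/"+n,c["img"][:,:,::-1])
E
python3 - <<'E'
from h import *
o=get_obs();print({k:np.round(v,3) for k,v in o.items()})
a=camera("scene");b=camera("side")
for c in(a,b):print(c["fx"],c["cx"],c["cy"],np.round(c["extrinsics"],3).tolist())
save(a,"scene0.png");save(b,"side0.png")
import pickle;pickle.dump((a,b),open("c0.pkl","wb"))
E
```

```text
{'clock': np.float64(0.0), 'joint_pos': array([-1.139,  0.333, -0.065,  1.461,  0.022,  1.35 , -0.089]), 'joint_velocities': array([-0.   , -0.001,  0.   , -0.001,  0.   ,  0.001, -0.   ]), 'tau': array([-0.0000e+00, -6.2544e+01,  4.9000e-02, -3.9160e+01,  1.6000e-02,
        1.0000e-02, -0.0000e+00]), 'position': array([0.274, 0.561, 0.231]), 'ee_rot': array([ 0.225,  0.974, -0.001, -0.   ]), 'ft_force': array([-0.019,  0.317,  0.035]), 'torque': array([-0.004,  0.014,  0.018]), 'grasp_force': np.float64(0.0), 'grip_width': np.float64(0.998)}
410.440619646716 277.7715361280513 210.12239302499526 [[0.739, 0.34, -0.582, -0.262], [-0.674, 0.348, -0.652, -0.889], [-0.019, 0.874, 0.486, 0.773], [0.0, 0.0, 0.0, 1.0]]
546.7713743003178 282.9833187851476 207.60308897868052 [[-0.994, 0.053, -0.099, 0.367], [-0.111, -0.609, 0.785, 1.373], [-0.019, 0.791, 0.611, 1.19], [0.0, 0.0, 0.0, 1.0]]
```

View pics/scene0.png

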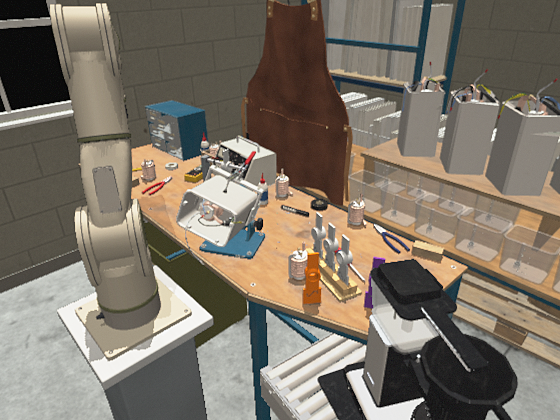

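View pics/side0.png

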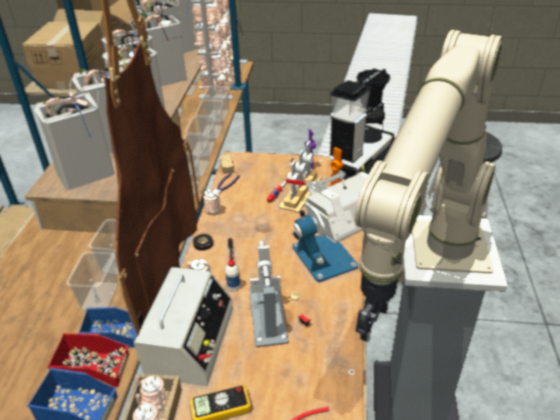

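The scene view shows the rack at about (335,265), with an orange look-alike at (312,280) and a purple one at (376,280). The white machine hides the rod there. The side view shows the rod stand at (268,295), the oil bottle at (232,272) and the rack at (297,190).

Run:
```python
from h import *
import pickle;a,b=pickle.load(open("c0.pkl","rb"))
def cr(c,x,y,w,h,s):return cv2.resize(c["img"][y:y+h,x:x+w],None,fx=s,fy=s,interpolation=cv2.INTER_CUBIC)[:,:,::-1]
A=cr(a,280,200,100,120,5)   #500x600
B=cr(b,225,235,75,75,4);C=cr(b,265,125,75,75,4)
cv2.imwrite("pics/crop1.png",np.hstack([A,np.vstack([B,C])]))
B=cr(b,225,225,100,125,4.8);C=cr(a,180,140,100,120,3)
cv2.imwrite("pics/crop2.png",np.hstack([B,cv2.copyMakeBorder(C,0,600-360,0,0,cv2.BORDER_CONSTANT)]))
```

```text
(no output)
```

View pics/crop1.png

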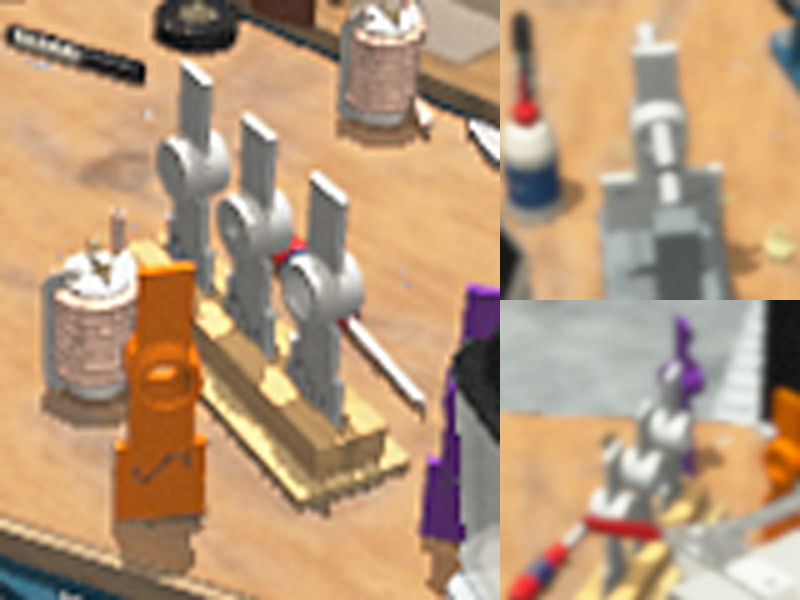

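View pics/crop2.png

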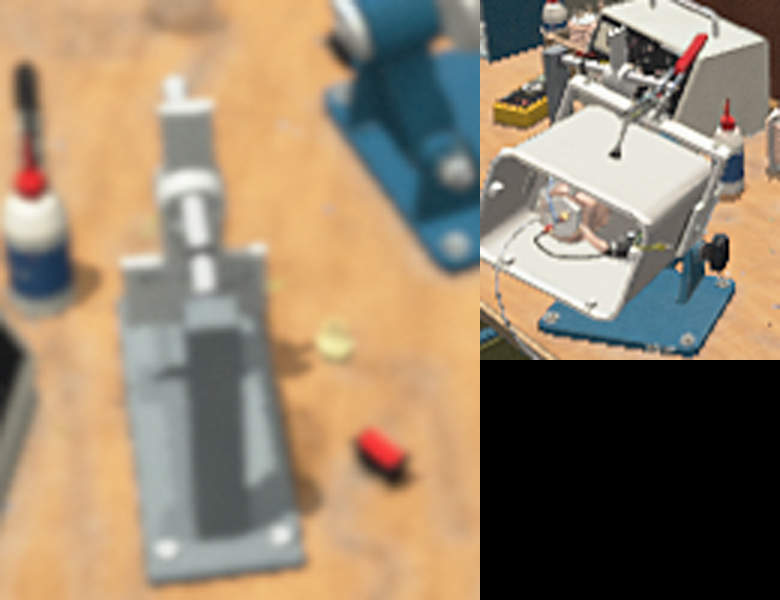

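Crop 1: the candidates are the three grey templates, with bosses at scene px (318,233), (330,244) and (344,258); orange (313,275) and purple (373,290) are look-alikes. I can't tell from here which boss is open. Crop 2: post at side px (269,295), rod tip at (261,243), with the wide template's tab between them at (264,250).

Run:
```python
from h import *
import pickle;a,b=pickle.load(open("c0.pkl","rb"))
P=lambda n,c,u,v,z:print(n,np.round(onplane(c,u,v,z),3))
f=lambda x,y:(225+x/4.8,225+y/4.8)
P("tip",b,*f(175,88),.175)
P("rodpost",b,*f(203,295),.178)
P("posttopL",b,*f(188,325),.187);P("posttopR",b,*f(243,325),.187)
P("footL",b,*f(150,580),.012);P("footR",b,*f(303,563),.012)
P("tabtopL",b,*f(160,103),.234);P("tabtopR",b,*f(212,103),.234)
P("bottle",b,*f(37,300),.0);P("bottle nozzle",b,*f(27,70),.133)
g=lambda x,y:(280+x/5,200+y/5)
for t in((196,68),(260,122),(328,180)):P("tabtop",a,*g(*t),.176)
for t in((182,64),(211,78),(243,116),(275,130),(311,174),(346,188)):P(" corner",a,*g(*t),.176)
P("rackcorner",a,*g(318,475),.036);P("rackcornerR",a,*g(385,430),.036);
P("coil",a,*g(95,390),0);P("machine base",a,180+140/3,140+345/3,0)
for q in((205,145),(210,190),(180,200)):print(q)
P("mach top front",a,207,172,.15);P("orange",a,312,300,0);P("purple",a,368,305,0)
P("blue side",b,315,278,0);P("bluemach",b,298,243,0);P("bl",b,355,265,0)
```

```text
tip [0.574 0.237 0.175]
rodpost [0.535 0.404 0.178]
posttopL [0.539 0.435 0.187]
posttopR [0.51  0.432 0.187]
footL [0.563 0.463 0.012]
footR [0.48  0.444 0.012]
tabtopL [0.569 0.316 0.234]
tabtopR [0.54  0.314 0.234]
bottle [0.668 0.247 0.   ]
bottle nozzle [0.676 0.182 0.133]
tabtop [ 0.525 -0.188  0.176]
tabtop [ 0.506 -0.255  0.176]
tabtop [ 0.486 -0.32   0.176]
 corner [ 0.523 -0.179  0.176]
 corner [ 0.523 -0.202  0.176]
 corner [ 0.504 -0.244  0.176]
 corner [ 0.505 -0.266  0.176]
 corner [ 0.484 -0.31   0.176]
 corner [ 0.487 -0.331  0.176]
rackcorner [ 0.431 -0.369  0.036]
rackcornerR [ 0.486 -0.371  0.036]
coil [ 0.428 -0.204  0.   ]
machine base [0.342 0.043 0.   ]
(205, 145)
(210, 190)
(180, 200)
mach top front [0.492 0.354 0.15 ]
orange [ 0.385 -0.297  0.   ]
purple [ 0.481 -0.416 -0.   ]
blue side [0.425 0.185 0.   ]
bluemach [0.491 0.029 0.   ]
bl [0.304 0.116 0.   ]
```

```bash
cat >> h.py <<'E'
def go(*wps):
    "wps: (x,y,z,yaw_deg of tool y); prints shift/turn in present tool axes"
    o=get_obs();Q=R.from_quat(o["ee_rot"]);p=o["position"];y=Q.as_matrix()[:,1]
    print("now",np.round(p,4),"yaw",round(np.degrees(np.arctan2(y[1],y[0])),1),"F",np.round(o["ft_force"],1),"t",round(float(o["clock"]),2),"w",round(float(o["grip_width"]),3),"j",np.round(o["joint_pos"],2))
    for X in wps:
        a=np.radians(X[3]);Y=np.array([np.cos(a),np.sin(a),0]);Z=np.array([0,0,-1.]);T=R.from_matrix(np.c_[np.cross(Y,Z),Y,Z])
        print(np.round(Q.inv().apply(np.array(X[:3])-p),4),np.round(np.degrees((Q.inv()*T).as_rotvec()),2))
E
python3 -c "
from h import *
go((.53,.38,.36,103.3),(.56,.31,.33,103.3))"
```

```text
now [0.2744 0.5612 0.2306] yaw 63.9 F [-0.4 -0.1 -0.6] t 0.1 w 0.998 j [-1.14  0.33 -0.06  1.46  0.02  1.35 -0.09]
[-0.3092 -0.0507 -0.1293] [-7.000e-02 -2.000e-02 -3.936e+01]
[-0.3669 -0.1003 -0.0992] [-7.000e-02 -2.000e-02 -3.936e+01]
```

Request:
carry_out(
  motion=[
    {"xyz": [-0.02, 0, -0.04], "angular": [0, 0, -4]},
    {"xyz": [-0.05, -0.01, -0.08], "angular": [0, 0, -8]},
    {"xyz": [-0.085, -0.015, -0.11], "angular": [0, 0, -12]},
    {"xyz": [-0.13, -0.02, -0.13], "angular": [0, 0, -16]},
    {"xyz": [-0.175, -0.03, -0.13], "angular": [0, 0, -20]},
    {"xyz": [-0.22, -0.04, -0.13], "angular": [0, 0, -25]},
    {"xyz": [-0.265, -0.045, -0.13], "angular": [0, 0, -30]},
    {"xyz": [-0.31, -0.06, -0.13], "angular": [0, 0, -35]},
    {"xyz": [-0.345, -0.08, -0.12], "angular": [0, 0, -39.4]},
    {"xyz": [-0.365, -0.1, -0.11], "angular": [0, 0, -39.4]},
    {"xyz": [-0.367, -0.1, -0.1], "angular": [0, 0, -39.4]},
    {"xyz": [-0.367, -0.1, -0.1], "angular": [0, 0, -39.4]},
  ],
  hand=0.4,
)

```text
clock: 1.3
position: [0.5601, 0.3097, 0.3295]
ee_rot: [-0.115, 0.993, -0.001, -0.001]
ft_force: [-0.6, 0.8, -1.3]
grip_width: 0.398
grasp_force: 0.0
```

Run:
```python
from h import *
go((.56,.31,.33,103.3))
w=camera("wrist");save(w,"w1.png");print(w["fx"],w["cx"],w["cy"],np.round(w["extrinsics"],3).tolist())
import pickle;pickle.dump(w,open("w1.pkl","wb"))
```

```text
now [0.5601 0.3097 0.3295] yaw 103.3 F [-0.6  0.8 -1.3] t 1.3 w 0.398 j [-0.61  0.34  0.05  1.25 -0.02  1.55  1.24]
[ 0.      0.0003 -0.0005] [-0.04 -0.16 -0.05]
325.19226210127806 280.25617336669904 211.95829259675565 [[-0.229, -0.937, -0.265, 0.493], [0.973, -0.221, -0.061, 0.294], [-0.001, -0.272, 0.962, 0.471], [0.0, 0.0, 0.0, 1.0]]
```

View pics/w1.png

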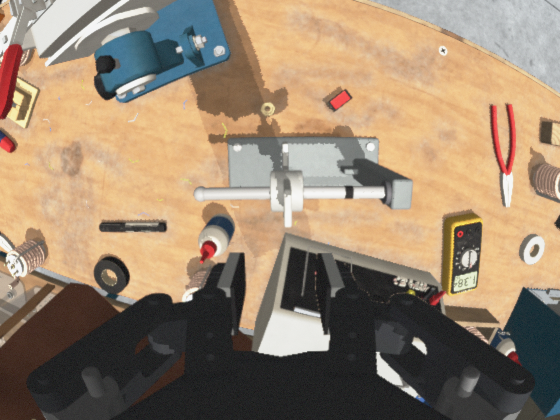

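The wrist view shows the rod running from the ball (199,194) to the post (386,192). The inner band is at (349,192), and the wide template's boss at (287,190), with its tab standing to (289,222).

```bash
cat >> h.py <<'E'
def wray(c,u,v):
    x,y=(u-c["cx"])/c["fx"],(v-c["cy"])/c["fy"];t=np.hypot(x,y);s=np.sinc(t/np.pi)
    E=np.array(c["extrinsics"]);return E[:3,3],E[:3,:3]@np.array([x*s,-y*s,-np.cos(t)])
def wplane(c,u,v,z):
    o,d=wray(c,u,v);return o+d*(z-o[2])/d[2]
E
python3 - <<'E'
from h import *
import pickle;w=pickle.load(open("w1.pkl","rb"))
g=w["img"].astype(int).sum(2)
row=g[186:199,190:420].mean(0)
print(row[0:220:2].astype(int).tolist())
for n,u,v,z in(("ball",199,194,.175),("postface",386,192,.175),("band",349,192,.178),("bossL",271,190,.17),("bossR",303,190,.17),("tabtop",289,224,.234),("tabfar",287,205,.2),("box corner",285,235,.2),("box corner0",285,235,.1),("bottle",212,250,.13)):print(n,np.round(wplane(w,u,v,z),4))
E
```

```text
[558, 554, 530, 573, 606, 608, 580, 581, 602, 602, 599, 599, 599, 599, 599, 602, 602, 602, 598, 598, 598, 602, 601, 602, 601, 593, 605, 604, 604, 604, 607, 608, 606, 605, 607, 607, 609, 611, 609, 595, 566, 726, 727, 649, 487, 476, 466, 460, 470, 501, 518, 720, 723, 723, 722, 721, 688, 631, 651, 655, 654, 653, 653, 656, 657, 658, 655, 657, 656, 656, 655, 654, 656, 657, 657, 657, 655, 613, 229, 178, 179, 237, 626, 655, 654, 649, 646, 643, 644, 643, 644, 640, 644, 643, 641, 630, 620, 432, 239, 411, 400, 397, 547, 600, 599, 595, 593, 590, 586, 582]
ball [0.5747 0.2334 0.175 ]
postface [0.5314 0.4074 0.175 ]
band [0.5398 0.3706 0.178 ]
bossL [0.5566 0.2996 0.17  ]
bossR [0.5496 0.3291 0.17  ]
tabtop [0.5658 0.3177 0.234 ]
tabfar [0.5599 0.3154 0.2   ]
box corner [0.587  0.3201 0.2   ]
box corner0 [0.6218 0.3298 0.1   ]
bottle [0.6488 0.2497 0.13  ]
```

Run:
```python
from h import *
import pickle;w=pickle.load(open("w1.pkl","rb"));a,b=pickle.load(open("c0.pkl","rb"))
o1,d1=wray(w,285,235)
for p in((175,268),(232,297),(228,292),(210,280)):
    o2,d2=ray(b,*p);M=[np.eye(3)-np.outer(d,d) for d in(d1,d2)]
    x=np.linalg.solve(M[0]+M[1],M[0]@o1+M[1]@o2);print(p,np.round(x,3),np.round([np.linalg.norm(M[0]@(x-o1)),],3))
# wide tab centre plan
d=np.array([-.2415,.9704]);o=np.array([.5531,.3204])
for s in(-.006,.05):
    q=o+d*s;go((*q,.33,104),(*q,.208,104))
```

```text
(175, 268) [0.71  0.335 0.129] [0.093]
(232, 297) [0.645 0.334 0.051] [0.005]
(228, 292) [0.648 0.332 0.065] [0.013]
(210, 280) [0.668 0.33  0.096] [0.042]
now [0.5596 0.3111 0.3305] yaw 103.4 F [-0.6 -0.2  0.1] t 1.35 w 0.403 j [-0.62  0.34  0.05  1.25 -0.02  1.56  1.24]
[0.0041 0.0046 0.0005] [ 0.01 -0.1  -0.63]
[0.0039 0.0046 0.1225] [ 0.01 -0.1  -0.63]
now [0.5596 0.3111 0.3305] yaw 103.4 F [-0.6 -0.2  0.1] t 1.35 w 0.403 j [-0.62  0.34  0.05  1.25 -0.02  1.56  1.24]
[0.0047 0.0606 0.0005] [ 0.01 -0.1  -0.63]
[0.0045 0.0606 0.1225] [ 0.01 -0.1  -0.63]
```

Request:
carry_out(
  motion=[
    {"xyz": [0.004, 0.0046, 0.03], "angular": [0, 0, -0.6]},
    {"xyz": [0.004, 0.0046, 0.06], "angular": [0, 0, -0.6]},
    {"xyz": [0.004, 0.0046, 0.09], "angular": [0, 0, -0.6]},
    {"xyz": [0.004, 0.0046, 0.11], "angular": [0, 0, -0.6]},
    {"xyz": [0.004, 0.0046, 0.123], "angular": [0, 0, -0.6]},
    {"xyz": [0.004, 0.0046, 0.123], "angular": [0, 0, -0.6]},
    {"xyz": [0.004, 0.0046, 0.123], "angular": [0, 0, -0.6]},
  ],
)

```text
clock: 2.05
position: [0.5554, 0.3149, 0.2095]
ee_rot: [-0.122, 0.993, 0.0, 0.001]
ft_force: [0.3, 0.1, -0.1]
grip_width: 0.403
grasp_force: 0.0
```

Request:
carry_out(
  motion=[
    {"xyz": [0, 0, 0], "angular": [0, 0, 0]},
    {"xyz": [0, 0, 0], "angular": [0, 0, 0]},
    {"xyz": [0, 0, 0], "angular": [0, 0, 0]},
    {"xyz": [0, 0, 0], "angular": [0, 0, 0]},
    {"xyz": [0, 0, 0], "angular": [0, 0, 0]},
  ],
  hand=0,
  grip_force=20,
)

```text
clock: 2.55
position: [0.5558, 0.3143, 0.2096]
ee_rot: [-0.121, 0.993, 0.001, 0.001]
ft_force: [-0.3, 0.4, 6.4]
grip_width: 0.066
grasp_force: 26.1
```

Request:
carry_out(
  motion=[
    {"xyz": [0, 0, -0.001], "angular": [0, 0, 0]},
    {"xyz": [0, 0.01, -0.001], "angular": [0, 0, 0]},
    {"xyz": [0, 0.02, -0.001], "angular": [0, 0, 0]},
    {"xyz": [0, 0.03, -0.001], "angular": [0, 0, 0]},
    {"xyz": [0, 0.04, -0.001], "angular": [0, 0, 0]},
    {"xyz": [0, 0.05, -0.001], "angular": [0, 0, 0]},
    {"xyz": [0, 0.056, -0.001], "angular": [0, 0, 0]},
    {"xyz": [0, 0.056, -0.001], "angular": [0, 0, 0]},
    {"xyz": [0, 0.056, -0.001], "angular": [0, 0, 0]},
  ],
)

```text
clock: 3.45
position: [0.5415, 0.3703, 0.2097]
ee_rot: [-0.122, 0.993, 0.001, 0.0]
ft_force: [2.2, 2.9, 4.7]
grip_width: 0.067
grasp_force: 26.0
```

Run:
```python
from h import *
go((.541,.3689,.208,104),(.541,.3689,.206,104))
```

```text
now [0.5415 0.3703 0.2097] yaw 104.0 F [2.2 2.9 4.7] t 3.45 w 0.067 j [-0.68  0.41  0.02  1.4  -0.01  1.33  1.15]
[ 0.0008 -0.0013  0.0017] [0.12 0.06 0.03]
[ 0.0008 -0.0013  0.0037] [0.12 0.06 0.03]
```

Positioned; release, then rise.

Request:
carry_out(
  motion=[
    {"xyz": [0, 0, 0], "angular": [0, 0, 0]},
    {"xyz": [0, 0, 0], "angular": [0, 0, 0]},
    {"xyz": [0, 0, 0], "angular": [0, 0, 0]},
    {"xyz": [0, 0, 0], "angular": [0, 0, 0]},
    {"xyz": [0, 0, -0.02], "angular": [0, 0, 0]},
    {"xyz": [0, 0, -0.05], "angular": [0, 0, 0]},
    {"xyz": [0, -0.03, -0.09], "angular": [0, 0, 0]},
    {"xyz": [0, -0.06, -0.12], "angular": [0, 0, 0]},
    {"xyz": [0, -0.06, -0.12], "angular": [0, 0, 0]},
    {"xyz": [0, -0.06, -0.12], "angular": [0, 0, 0]},
  ],
  hand=0.4,
)

```text
clock: 4.45
position: [0.5567, 0.3096, 0.3298]
ee_rot: [-0.121, 0.993, 0.0, 0.001]
ft_force: [-0.4, 0.5, -0.9]
grip_width: 0.4
grasp_force: 0.0
```

Run:
```python
from h import *
w=camera("wrist");save(w,"w2.png")
import pickle;pickle.dump(w,open("w2.pkl","wb"))
go((.55,.22,.46,104),(.55,.0,.46,45),(.50,-.13,.46,-16.4),(.43,-.27,.40,-16.4))
```

```text
now [0.5559 0.3105 0.3285] yaw 104.0 F [0.4 0.4 0.3] t 4.5 w 0.402 j [-0.62  0.33  0.05  1.27 -0.02  1.55  1.24]
[ 0.0276 -0.0864 -0.1315] [ 0.02 -0.06 -0.04]
[ 0.0807 -0.2999 -0.1315] [-1.000e-02 -6.000e-02  5.896e+01]
[ 0.1606 -0.414  -0.1314] [-5.0000e-02 -6.0000e-02  1.2036e+02]
[ 0.2622 -0.533  -0.0714] [-5.0000e-02 -6.0000e-02  1.2036e+02]
```

View pics/w2.png

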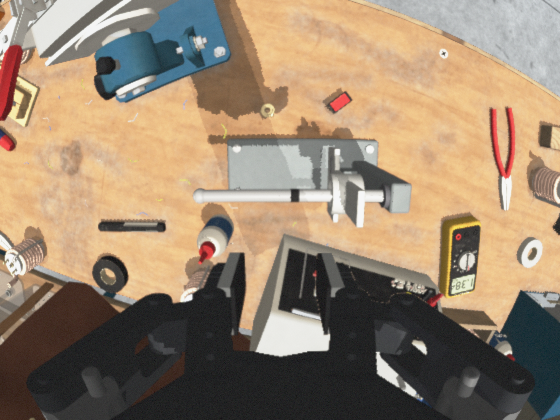

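Run:
```python
from h import *
import pickle;w=pickle.load(open("w2.pkl","rb"))
d=np.array([-.2415,.9704]);o=np.array([.5531,.3204])
for n,u,v,z in(("band",295,196,.18),("bossL",331,190,.17),("bossR",362,193,.17)):
    q=wplane(w,u,v,z)[:2]-o;print(n,q@d, q@[d[1],-d[0]])
go((.60,.15,.40,70),(.65,-.05,.40,20),(.70,-.22,.32,-16.4))
```

```text
band 0.0021465468123050453 -0.0006271770131888628
bossL 0.03698613901588928 -0.004195635931682708
bossR 0.06773474165992181 -0.001434353306462624
now [0.5559 0.3105 0.3285] yaw 104.0 F [0.4 0.4 0.3] t 4.5 w 0.402 j [-0.62  0.33  0.05  1.27 -0.02  1.55  1.24]
[-0.0041 -0.1664 -0.0715] [ 0.   -0.06 33.96]
[-0.0043 -0.3725 -0.0716] [-3.000e-02 -6.000e-02  8.396e+01]
[-0.0119 -0.5496  0.0083] [-5.0000e-02 -6.0000e-02  1.2036e+02]
```

Request:
carry_out(
  motion=[
    {"xyz": [0, -0.03, -0.02], "angular": [0, 0, 5]},
    {"xyz": [0, -0.07, -0.05], "angular": [0, 0, 12]},
    {"xyz": [0, -0.115, -0.07], "angular": [0, 0, 20]},
    {"xyz": [0, -0.16, -0.07], "angular": [0, 0, 28]},
    {"xyz": [0, -0.205, -0.07], "angular": [0, 0, 36]},
    {"xyz": [0, -0.25, -0.07], "angular": [0, 0, 44]},
    {"xyz": [0, -0.295, -0.07], "angular": [0, 0, 52]},
    {"xyz": [0, -0.34, -0.07], "angular": [0, 0, 60]},
    {"xyz": [0, -0.385, -0.07], "angular": [0, 0, 68]},
    {"xyz": [0, -0.43, -0.07], "angular": [0, 0, 76]},
    {"xyz": [0, -0.475, -0.06], "angular": [0, 0, 84]},
    {"xyz": [0, -0.51, -0.04], "angular": [0, 0, 92]},
  ],
)

```text
clock: 5.7
position: [0.6798, -0.1865, 0.3681]
ee_rot: [0.632, 0.775, -0.0, -0.0]
ft_force: [0.3, 0.3, -0.4]
grip_width: 0.397
grasp_force: 0.0
```

Run:
```python
from h import *
go((.70,-.22,.30,-16.4))
```

```text
now [ 0.6798 -0.1865  0.3681] yaw 11.6 F [ 0.3  0.3 -0.4] t 5.7 w 0.397 j [-0.07  0.53  0.49  0.96 -0.24  1.7   0.54]
[-0.0369  0.013   0.0681] [-3.000e-02  2.000e-02  2.802e+01]
```

Request:
carry_out(
  motion=[
    {"xyz": [-0.01, 0, 0.02], "angular": [0, 0, 7]},
    {"xyz": [-0.02, 0.01, 0.04], "angular": [0, 0, 14]},
    {"xyz": [-0.03, 0.013, 0.06], "angular": [0, 0, 21]},
    {"xyz": [-0.037, 0.013, 0.068], "angular": [0, 0, 28]},
    {"xyz": [-0.037, 0.013, 0.068], "angular": [0, 0, 28]},
    {"xyz": [-0.037, 0.013, 0.068], "angular": [0, 0, 28]},
  ],
)

```text
clock: 6.3
position: [0.6997, -0.2172, 0.3003]
ee_rot: [0.798, 0.603, -0.0, -0.001]
ft_force: [-0.0, -0.6, 0.6]
grip_width: 0.4
grasp_force: 0.0
```

Run:
```python
from h import *
w=camera("wrist");E=np.array(w["extrinsics"])
def wproj(X):
    p=E[:3,:3].T@(np.array(X)-E[:3,3]);r=np.array([p[0],-p[1]]);t=np.arctan2(np.hypot(*r),-p[2]);return np.array([w["cx"],w["cy"]])+w["fx"]*t*r/np.hypot(*r)
for q in((.525,-.188),(.506,-.255),(.486,-.32)):print(wproj((*q,.176)),wproj((*q,.11)))
m=wproj((.506,-.255,.12));x,y=np.clip(m-[100,75],0,[360,270]).astype(int)
print(x,y);cv2.imwrite("pics/w3.png",cv2.resize(w["img"][y:y+150,x:x+200],None,fx=4,fy=4,interpolation=cv2.INTER_CUBIC)[:,:,::-1])
import pickle;pickle.dump(w,open("w3.pkl","wb"))
```

```text
[ 97.81904216 225.25551001] [126.30536008 207.37120554]
[110.28920721 289.02075935] [134.45901822 263.1186169 ]
[122.79812178 340.72110603] [142.71699614 310.47916259]
31 191
```

View pics/w3.png

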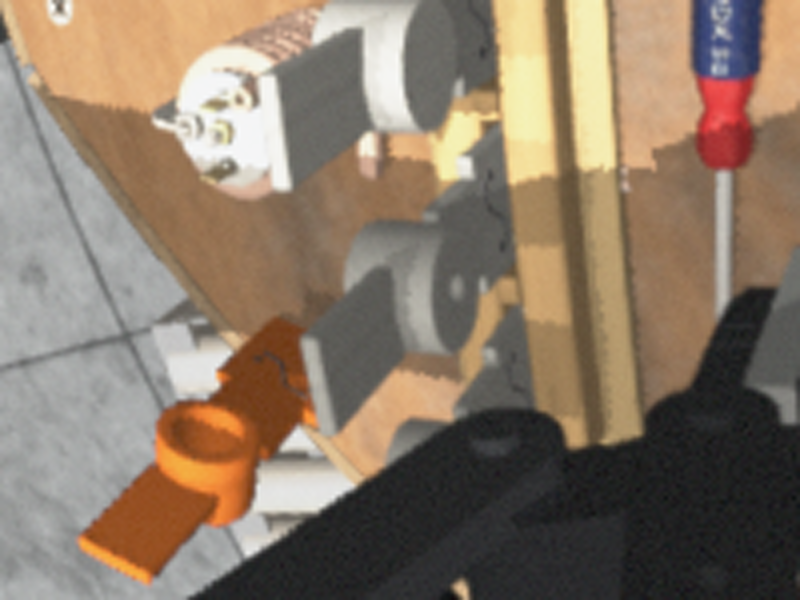

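The crop shows the first boss (px 133,208) solid and the middle one (px 146,263) with only a small hole. So the eye is the third, near the purple look-alike and hidden here behind the gripper. Next I measure and move above it.

Run:
```python
from h import *
import pickle;w=pickle.load(open("w3.pkl","rb"))
P=[wplane(w,31+x/4,191+y/4,.176)[:2] for x,y in((262,80),(282,190),(303,338),(326,432))]
print(np.round(P,4));c1=(P[0]+P[1])/2;c2=(P[2]+P[3])/2;print(c1,c2,np.linalg.norm(c1-c2),"third",2*c2-c1,np.degrees(np.arctan2(*(c1-c2)[::-1])))
go((.487,-.322,.30,-16.4))
```

```text
[[ 0.5299 -0.1745]
 [ 0.523  -0.2015]
 [ 0.5097 -0.2397]
 [ 0.5025 -0.2666]]
[ 0.52644049 -0.18802886] [ 0.5060838  -0.25314496] 0.06822389616321291 third [ 0.48572712 -0.31826105] 72.63963908907735
now [ 0.6999 -0.2172  0.3012] yaw -15.8 F [1.1 0.3 0.3] t 6.35 w 0.402 j [-0.07  0.61  0.57  1.01 -0.31  1.6   0.13]
[-0.1588 -0.1763  0.0012] [-0.02 -0.03  0.6 ]
```

Request:
carry_out(
  motion=[
    {"xyz": [-0.03, -0.03, 0], "angular": [0, 0, 0.8]},
    {"xyz": [-0.06, -0.065, 0], "angular": [0, 0, 1.6]},
    {"xyz": [-0.09, -0.1, 0], "angular": [0, 0, 1.6]},
    {"xyz": [-0.12, -0.135, 0], "angular": [0, 0, 1.6]},
    {"xyz": [-0.145, -0.165, 0], "angular": [0, 0, 1.6]},
    {"xyz": [-0.156, -0.178, 0], "angular": [0, 0, 1.6]},
    {"xyz": [-0.156, -0.178, 0], "angular": [0, 0, 1.6]},
    {"xyz": [-0.156, -0.178, 0], "angular": [0, 0, 1.6]},
  ],
)

```text
clock: 7.15
position: [0.4866, -0.3179, 0.3018]
ee_rot: [0.806, 0.591, 0.001, 0.0]
ft_force: [1.1, 0.6, -0.0]
grip_width: 0.399
grasp_force: 0.0
```

Run:
```python
from h import *
w=camera("wrist");E=np.array(w["extrinsics"])
import pickle;pickle.dump(w,open("w4.pkl","wb"))
def wproj(X):
    p=E[:3,:3].T@(np.array(X)-E[:3,3]);r=np.array([p[0],-p[1]]);t=np.arctan2(np.hypot(*r),-p[2]);return np.array([w["cx"],w["cy"]])+w["fx"]*t*r/np.hypot(*r)
m=wproj((.4855,-.3195,.14));x,y=np.clip(m-[100,100],0,[360,270]).astype(int)
print(m,x,y);cv2.imwrite("pics/w4.png",cv2.resize(w["img"][y:y+150,x:x+200],None,fx=4,fy=4,interpolation=cv2.INTER_CUBIC)[:,:,::-1])
go((.4855,-.3195,.30,-17.4),(.4855,-.3195,.147,-17.4))
```

```text
[279.21609384 197.01982458] 179 97
now [ 0.487  -0.3176  0.3014] yaw -17.5 F [ 0.3  0.3 -0.2] t 7.2 w 0.399 j [-0.05  0.23  0.66  1.5  -0.14  1.46  0.31]
[-0.0023 -0.0009  0.0014] [ 0.04 -0.03 -0.06]
[-0.0023 -0.001   0.1544] [ 0.04 -0.03 -0.06]
```

View pics/w4.png

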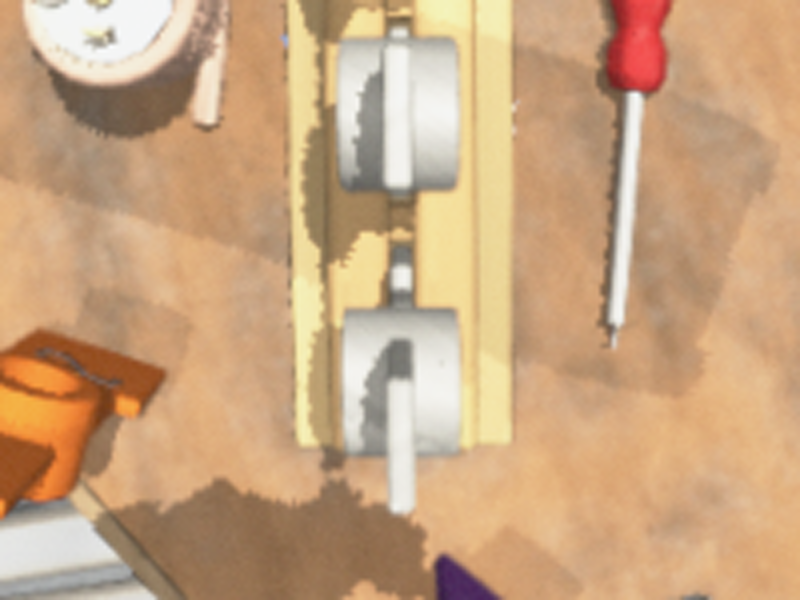

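Run:
```python
from h import *
import pickle;w=pickle.load(open("w4.pkl","rb"))
A=wplane(w,179+399/4,97+372/4,.176);B=wplane(w,179+402/4,97+512/4,.176);print(A,B,(A+B)/2,np.linalg.norm(A-B),np.degrees(np.arctan2(*(A-B)[:2][::-1])))
c=(A+B)/2;go((c[0],c[1],.30,-17.4),(c[0],c[1],.147,-17.4))
```

```text
[ 0.48954288 -0.30556196  0.176     ] [ 0.48084152 -0.33517573  0.176     ] [ 0.4851922  -0.32036884  0.176     ] 0.030865664923877684 73.62571463368494
now [ 0.487  -0.3176  0.3014] yaw -17.5 F [ 0.3  0.3 -0.2] t 7.2 w 0.399 j [-0.05  0.23  0.66  1.5  -0.14  1.46  0.31]
[-0.0032 -0.0009  0.0014] [ 0.04 -0.03 -0.06]
[-0.0033 -0.001   0.1544] [ 0.04 -0.03 -0.06]
```

Request:
carry_out(
  motion=[
    {"xyz": [-0.003, -0.001, 0.03], "angular": [0, 0, -0.3]},
    {"xyz": [-0.003, -0.001, 0.065], "angular": [0, 0, -0.3]},
    {"xyz": [-0.003, -0.001, 0.1], "angular": [0, 0, -0.3]},
    {"xyz": [-0.003, -0.001, 0.13], "angular": [0, 0, -0.3]},
    {"xyz": [-0.003, -0.001, 0.15], "angular": [0, 0, -0.3]},
    {"xyz": [-0.003, -0.001, 0.154], "angular": [0, 0, -0.3]},
    {"xyz": [-0.003, -0.001, 0.154], "angular": [0, 0, -0.3]},
  ],
)

```text
clock: 7.9
position: [0.4843, -0.3208, 0.1469]
ee_rot: [0.805, 0.593, -0.0, -0.0]
ft_force: [0.4, -0.3, 0.4]
grip_width: 0.397
grasp_force: 0.0
```

Request:
carry_out(
  motion=[
    {"xyz": [0, 0, 0], "angular": [0, 0, 0]},
    {"xyz": [0, 0, 0], "angular": [0, 0, 0]},
    {"xyz": [0, 0, 0], "angular": [0, 0, 0]},
    {"xyz": [0, 0, 0], "angular": [0, 0, 0]},
    {"xyz": [0, 0, 0], "angular": [0, 0, 0]},
    {"xyz": [0, 0, 0], "angular": [0, 0, 0]},
  ],
  hand=0,
  grip_force=50,
)

```text
clock: 8.5
position: [0.4843, -0.322, 0.1486]
ee_rot: [0.806, 0.592, 0.001, 0.001]
ft_force: [-0.6, -0.1, 6.3]
grip_width: 0.057
grasp_force: 49.9
```

Request:
carry_out(
  motion=[
    {"xyz": [0, 0, -0.01], "angular": [0, 0, 0]},
    {"xyz": [0, 0, -0.025], "angular": [0, 0, 0]},
    {"xyz": [0, 0, -0.05], "angular": [0, 0, 0]},
    {"xyz": [0, 0, -0.085], "angular": [0, 0, 0]},
    {"xyz": [0, 0, -0.12], "angular": [0, 0, 0]},
    {"xyz": [0, 0, -0.16], "angular": [0, 0, 0]},
    {"xyz": [0, 0, -0.2], "angular": [0, 0, 0]},
    {"xyz": [0, 0, -0.23], "angular": [0, 0, 0]},
    {"xyz": [0, 0, -0.25], "angular": [0, 0, 0]},
    {"xyz": [0, 0, -0.25], "angular": [0, 0, 0]},
  ],
)

```text
clock: 9.5
position: [0.4836, -0.3223, 0.4011]
ee_rot: [0.806, 0.592, 0.001, 0.002]
ft_force: [-0.7, -0.6, -0.9]
grip_width: 0.06
grasp_force: 49.0
```

Run:
```python
from h import *
import pickle;w=pickle.load(open("w1.pkl","rb"))
for u,v,z in((118,100,0),(118,100,.1),(15,90,.2),(15,90,.3),(100,60,.15),(225,55,0)):print(u,v,z,np.round(wplane(w,u,v,z),3))
d=np.array([-.2415,.9704]);o=np.array([.5531,.3204]);q=o-d*.16
go((.62,-.1,.40,-50),(*q,.40,-76),(*q,.2136,-76))
s=camera("side");a=camera("scene");c=camera("wrist")
f=lambda i,x,y,k:cv2.resize(i["img"][y:y+100,x:x+133],(400,300),interpolation=cv2.INTER_CUBIC)
cv2.imwrite("pics/m5.png",np.vstack([np.hstack([f(s,250,80,3),f(a,285,140,3)]),np.hstack([cv2.resize(c["img"],(400,300)),cv2.resize(s["img"],(400,300))])])[:,:,::-1])
```

```text
118 100 0 [0.505 0.038 0.   ]
118 100 0.1 [0.502 0.092 0.1  ]
15 90 0.2 [0.501 0.008 0.2  ]
15 90 0.3 [0.498 0.114 0.3  ]
100 60 0.15 [0.46  0.086 0.15 ]
225 55 0 [0.413 0.193 0.   ]
now [ 0.4836 -0.3223  0.4011] yaw -17.4 F [-0.7 -0.6 -0.9] t 9.5 w 0.06 j [-0.03  0.22  0.68  1.3  -0.14  1.66  0.32]
[0.253  0.0637 0.0012] [ 0.28 -0.04 32.61]
[ 0.4975 -0.0425  0.0005] [ 0.27 -0.1  58.61]
[ 0.4977 -0.0434  0.1869] [ 0.27 -0.1  58.61]
```

View pics/m5.png

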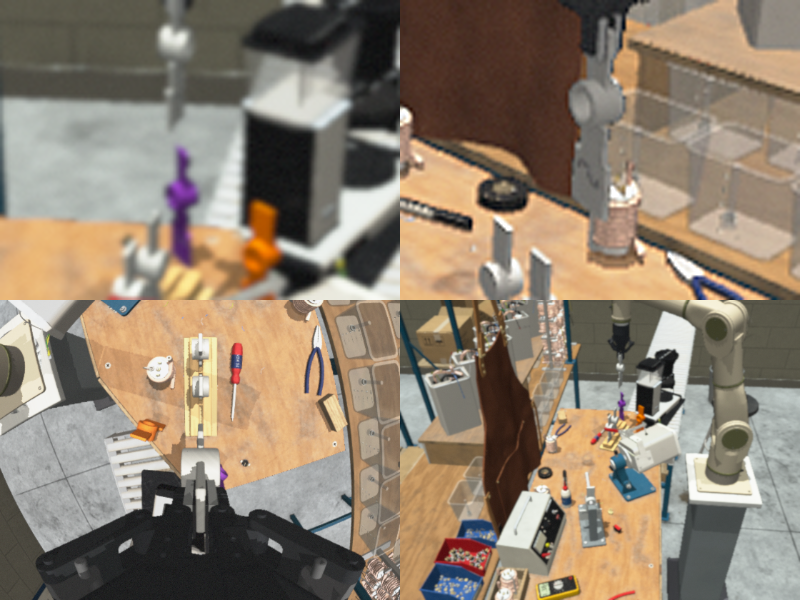

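The montage shows the template hanging straight in the gripper. Its open eye is visible in the scene crop at montage (588,100), so the choice is confirmed.

Request:
carry_out(
  motion=[
    {"xyz": [0.025, 0.008, 0], "angular": [0, 0, 3]},
    {"xyz": [0.065, 0.018, 0], "angular": [0, 0, 8]},
    {"xyz": [0.11, 0.03, 0], "angular": [0, 0, 14]},
    {"xyz": [0.155, 0.042, 0], "angular": [0, 0, 20]},
    {"xyz": [0.2, 0.053, 0], "angular": [0, 0, 26]},
    {"xyz": [0.245, 0.06, 0], "angular": [0, 0, 32]},
    {"xyz": [0.29, 0.05, 0], "angular": [0, 0, 38]},
    {"xyz": [0.335, 0.03, 0], "angular": [0, 0, 44]},
    {"xyz": [0.38, 0.01, 0], "angular": [0, 0, 49]},
    {"xyz": [0.42, -0.008, 0], "angular": [0, 0, 54]},
    {"xyz": [0.46, -0.025, 0], "angular": [0, 0, 58.6]},
    {"xyz": [0.485, -0.036, 0], "angular": [0, 0, 58.6]},
  ],
)

```text
clock: 10.85
position: [0.5925, 0.1562, 0.3957]
ee_rot: [0.992, 0.123, -0.001, -0.0]
ft_force: [0.5, 0.1, -1.6]
grip_width: 0.061
grasp_force: 49.1
```

Run:
```python
from h import *
d=np.array([-.2415,.9704]);o=np.array([.5531,.3204])
for s in(-.16,-.055):go((*(o+d*s),.2136,-76))
```

```text
now [0.5925 0.1562 0.3957] yaw -75.9 F [ 0.5  0.1 -1.6] t 10.85 w 0.061 j [-0.76  0.3   0.58  1.21 -0.17  1.67 -1.54]
[ 0.002  -0.0086  0.1821] [-0.05  0.15  0.1 ]
now [0.5925 0.1562 0.3957] yaw -75.9 F [ 0.5  0.1 -1.6] t 10.85 w 0.061 j [-0.76  0.3   0.58  1.21 -0.17  1.67 -1.54]
[ 0.0022 -0.1136  0.1822] [-0.05  0.15  0.1 ]
```

Request:
carry_out(
  motion=[
    {"xyz": [0, 0, 0.03], "angular": [0, 0, 0]},
    {"xyz": [0, -0.002, 0.07], "angular": [0, 0, 0]},
    {"xyz": [0, -0.004, 0.11], "angular": [0, 0, 0]},
    {"xyz": [0, -0.006, 0.145], "angular": [0, 0, 0]},
    {"xyz": [0, -0.006, 0.17], "angular": [0, 0, 0]},
    {"xyz": [0, -0.006, 0.182], "angular": [0, 0, 0]},
    {"xyz": [0, -0.006, 0.182], "angular": [0, 0, 0]},
    {"xyz": [0, -0.006, 0.182], "angular": [0, 0, 0]},
  ],
)

```text
clock: 11.65
position: [0.5927, 0.1578, 0.2162]
ee_rot: [0.993, 0.122, 0.0, -0.0]
ft_force: [0.9, -0.4, -1.0]
grip_width: 0.061
grasp_force: 49.0
```

Run:
```python
from h import *
d=np.array([-.2415,.9704]);o=np.array([.5531,.3204])
for s in(-.16,-.055):go((*(o+d*s),.2136,-76))
c=camera("wrist");s=camera("side")
import pickle;pickle.dump((c,s),open("c6.pkl","wb"))
cv2.imwrite("pics/m6.png",np.hstack([cv2.resize(c["img"][120:320,180:380],(400,400)),cv2.resize(s["img"][200:300,220:320],(400,400),interpolation=cv2.INTER_CUBIC)])[:,:,::-1])
```

```text
now [0.5927 0.1578 0.2162] yaw -76.0 F [ 0.9 -0.4 -1. ] t 11.65 w 0.061 j [-0.77  0.34  0.55  1.54 -0.18  1.31 -1.52]
[ 0.0008 -0.0073  0.0026] [-0.   -0.05  0.03]
now [0.5927 0.1578 0.2162] yaw -76.0 F [ 0.9 -0.4 -1. ] t 11.65 w 0.061 j [-0.77  0.34  0.55  1.54 -0.18  1.31 -1.52]
[ 0.0009 -0.1123  0.0026] [-0.   -0.05  0.03]
```

View pics/m6.png

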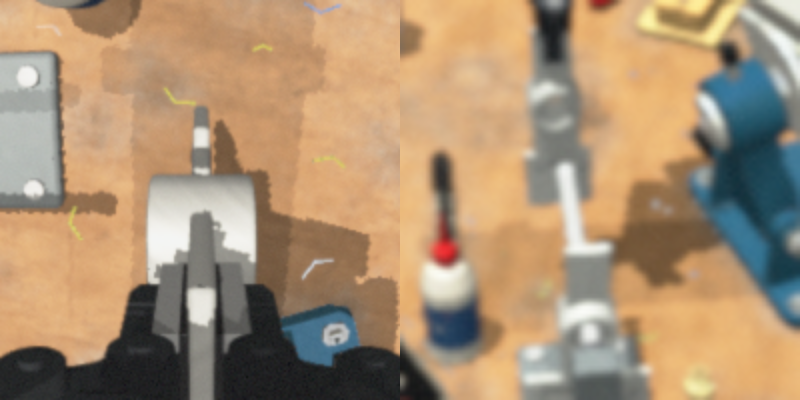

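The left half (wrist) shows the template held straight. The right half (side) shows its eye at about side px (257,226) and the rod ball just ahead at (261,242).

Run:
```python
from h import *
import pickle;c,s=pickle.load(open("c6.pkl","rb"))
d=np.array([-.2415,.9704]);o=np.array([.5531,.3204])
t=np.array([.5927+.0018,.1578+.0004,.1776]);f=t+[d[0]*.015,d[1]*.015,0]
print("eye",proj(s,t),"front",proj(s,f),"ball",proj(s,(*(o-d*.09),.175)),"rod0",proj(s,(*o,.175)))
g=cv2.cvtColor(s["img"],cv2.COLOR_RGB2GRAY)
print(g[214:246,246:272:1])
```

```text
eye (np.float64(258.4435437291847), np.float64(224.37351057049102)) front (np.float64(258.9472362179605), np.float64(227.62660143732217)) ball (np.float64(261.5213444637424), np.float64(242.35621688632915)) rod0 (np.float64(264.9357306714343), np.float64(264.31647229043523))
[[190 189 187 186 184 182 171 150 127 101  70  52  43  52  73 101 131 158
  174 179 182 184 186 188 192 195]
 [188 188 188 187 187 183 172 152 130 110  86  72  71  75  89 107 131 158
  176 183 186 187 189 190 194 196]
 [187 188 189 190 188 185 175 154 136 120 106 101 100 101 107 116 135 160
  179 187 189 190 191 192 194 196]
 [184 188 190 190 190 187 177 156 137 128 121 115 113 114 116 121 135 160
  179 185 188 188 190 192 194 197]
 [185 188 191 190 190 188 178 159 141 132 127 122 118 118 119 123 133 157
  176 184 185 186 188 190 193 197]
 [185 188 190 190 189 189 181 164 147 142 142 136 128 123 122 120 128 146
  169 182 185 185 186 186 190 194]
 [184 185 185 186 189 189 183 169 160 170 179 175 156 138 129 122 120 134
  158 177 184 183 184 185 188 190]
 [184 182 181 182 184 188 189 188 191 209 220 216 193 170 153
[... 1964 characters left out ...]
27 125 122
  121 121 130 146 169 182 188 190]
 [192 193 192 187 175 158 146 138 131 128 124 118 118 135 156 165 154 137
  124 119 125 142 167 185 191 193]
 [190 191 189 183 172 153 138 132 126 125 123 122 134 170 209 220 201 161
  127 117 122 141 167 186 193 194]
 [191 191 188 185 174 154 140 131 126 125 127 132 152 197 231 237 223 178
  132 115 123 143 167 187 195 195]
 [194 193 191 186 177 157 141 135 131 131 132 136 156 200 231 239 226 182
  136 121 126 145 170 189 193 193]
 [195 194 193 188 177 159 143 137 135 135 135 135 151 191 227 236 227 188
  141 122 126 146 171 188 193 191]
 [196 195 194 189 182 165 146 138 136 135 134 135 146 182 221 235 228 194
  147 124 127 146 170 185 189 187]]
```

Request:
carry_out(
  motion=[
    {"xyz": [-0.001, 0, 0.002], "angular": [0, 0, 0]},
    {"xyz": [-0.001, -0.015, 0.002], "angular": [0, 0, 0]},
    {"xyz": [-0.001, -0.03, 0.002], "angular": [0, 0, 0]},
    {"xyz": [-0.001, -0.04, 0.002], "angular": [0, 0, 0]},
    {"xyz": [-0.001, -0.05, 0.002], "angular": [0, 0, 0]},
    {"xyz": [-0.001, -0.06, 0.002], "angular": [0, 0, 0]},
    {"xyz": [-0.001, -0.07, 0.002], "angular": [0, 0, 0]},
    {"xyz": [-0.001, -0.07, 0.002], "angular": [0, 0, 0]},
  ],
)

```text
clock: 12.55
position: [0.5738, 0.2276, 0.2132]
ee_rot: [0.992, 0.123, -0.0, -0.0]
ft_force: [-0.2, 0.0, -1.5]
grip_width: 0.058
grasp_force: 49.1
```

Request:
carry_out(
  motion=[
    {"xyz": [0, -0.012, 0], "angular": [0, 0, 0]},
    {"xyz": [0, -0.025, 0], "angular": [0, 0, 0]},
    {"xyz": [0, -0.036, 0], "angular": [0, 0, 0]},
    {"xyz": [0, -0.042, 0], "angular": [0, 0, 0]},
    {"xyz": [0, -0.042, 0.002], "angular": [0, 0, 0]},
    {"xyz": [0, -0.042, 0.004], "angular": [0, 0, 0]},
    {"xyz": [0, -0.042, 0.005], "angular": [0, 0, 0]},
    {"xyz": [0, -0.042, 0.005], "angular": [0, 0, 0]},
  ],
)

```text
clock: 13.35
position: [0.5644, 0.2656, 0.2081]
ee_rot: [0.993, 0.122, -0.0, 0.0]
ft_force: [-0.4, 0.0, -2.1]
grip_width: 0.058
grasp_force: 49.1
```

Request:
carry_out(
  motion=[
    {"xyz": [0, 0, 0.001], "angular": [0, 0, 0]},
    {"xyz": [0, 0, 0.0015], "angular": [0, 0, 0]},
    {"xyz": [0, 0, 0.0015], "angular": [0, 0, 0]},
  ],
)

```text
clock: 13.65
position: [0.5643, 0.2662, 0.2068]
ee_rot: [0.993, 0.122, 0.0, -0.0]
ft_force: [0.3, -1.1, -1.5]
grip_width: 0.059
grasp_force: 49.2
```

Request:
carry_out(
  motion=[
    {"xyz": [0, 0, 0], "angular": [0, 0, 0]},
    {"xyz": [0, 0, 0], "angular": [0, 0, 0]},
    {"xyz": [0, 0, 0], "angular": [0, 0, 0]},
    {"xyz": [0, 0, 0], "angular": [0, 0, 0]},
    {"xyz": [0, 0, 0], "angular": [0, 0, 0]},
    {"xyz": [0, 0, 0], "angular": [0, 0, 0]},
    {"xyz": [0, 0, 0], "angular": [0, 0, 0]},
    {"xyz": [0, 0, 0], "angular": [0, 0, 0]},
  ],
  hand=0.4,
)

```text
clock: 14.45
position: [0.5642, 0.2663, 0.2068]
ee_rot: [0.993, 0.122, 0.0, -0.0]
ft_force: [0.1, -0.6, -0.2]
grip_width: 0.397
grasp_force: 0.0
```

Run:
```python
from h import *
c=camera("wrist");s=camera("side")
cv2.imwrite("pics/m7.png",np.hstack([cv2.resize(c["img"][100:300,150:410],(520,400)),cv2.resize(s["img"][215:315,225:295],(280,400),interpolation=cv2.INTER_CUBIC)])[:,:,::-1])
go((.5531,.3204,.207,-76))
import pickle;pickle.dump((c,s),open("c7.pkl","wb"))
```

```text
now [0.5642 0.2663 0.2068] yaw -76.0 F [ 0.4 -0.1 -0.2] t 14.55 w 0.399 j [-0.91  0.37  0.51  1.52 -0.18  1.3  -1.71]
[ 0.0023 -0.0552 -0.0002] [-0.01 -0.    0.04]
```

View pics/m7.png

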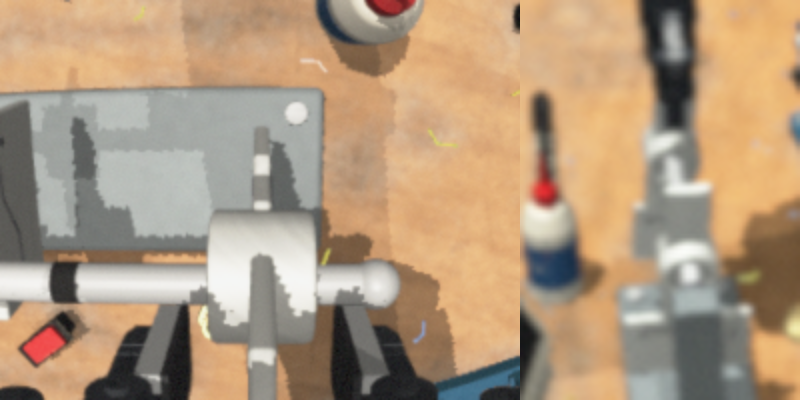

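The eyed template hangs freely on the rod with the fingers clear. Its boss is at crop (262,275) and the outer band at (64,282), about 55 mm away. Next I grip lightly, slide it and release.

Request:
carry_out(
  motion=[
    {"xyz": [0, 0, 0], "angular": [0, 0, 0]},
    {"xyz": [0, 0, 0], "angular": [0, 0, 0]},
    {"xyz": [0, 0, 0], "angular": [0, 0, 0]},
    {"xyz": [0, 0, 0], "angular": [0, 0, 0]},
    {"xyz": [0, -0.008, 0], "angular": [0, 0, 0]},
    {"xyz": [0, -0.018, 0], "angular": [0, 0, 0]},
    {"xyz": [0, -0.028, 0], "angular": [0, 0, 0]},
    {"xyz": [0, -0.038, 0], "angular": [0, 0, 0]},
    {"xyz": [0, -0.048, 0], "angular": [0, 0, 0]},
    {"xyz": [0, -0.056, 0], "angular": [0, 0, 0]},
    {"xyz": [0, -0.056, 0], "angular": [0, 0, 0]},
    {"xyz": [0, -0.056, 0], "angular": [0, 0, 0]},
  ],
  hand=0,
  grip_force=20,
)

```text
clock: 15.75
position: [0.5505, 0.3211, 0.2069]
ee_rot: [0.992, 0.123, 0.0, -0.0]
ft_force: [0.3, 0.8, 0.3]
grip_width: 0.065
grasp_force: 26.6
```

Request:
carry_out(
  motion=[
    {"xyz": [0, 0, 0], "angular": [0, 0, 0]},
    {"xyz": [0, 0, 0], "angular": [0, 0, 0]},
    {"xyz": [0, 0, 0], "angular": [0, 0, 0]},
    {"xyz": [0, 0, 0], "angular": [0, 0, 0]},
    {"xyz": [0, 0, -0.015], "angular": [0, 0, 0]},
    {"xyz": [0, 0, -0.04], "angular": [0, 0, 0]},
    {"xyz": [0, 0, -0.08], "angular": [0, 0, 0]},
    {"xyz": [0, 0, -0.12], "angular": [0, 0, 0]},
    {"xyz": [0, 0.04, -0.14], "angular": [0, 0, 0]},
    {"xyz": [0, 0.04, -0.14], "angular": [0, 0, 0]},
    {"xyz": [0, 0.04, -0.14], "angular": [0, 0, 0]},
  ],
  hand=0.22,
)

```text
clock: 16.85
position: [0.561, 0.2805, 0.3486]
ee_rot: [0.993, 0.121, 0.001, -0.001]
ft_force: [0.7, 0.4, -0.6]
grip_width: 0.221
grasp_force: 0.0
```

Run:
```python
from h import *
c=camera("wrist")
cv2.imwrite("pics/m8.png",cv2.resize(c["img"][100:300,130:390],(780,600))[:,:,::-1])
go()
import pickle;pickle.dump(c,open("c8.pkl","wb"))
```

```text
now [0.5603 0.2818 0.3474] yaw -76.0 F [ 0.7  1.3 -0.1] t 16.9 w 0.216 j [-0.92  0.33  0.52  1.28 -0.16  1.58 -1.75]
```

View pics/m8.png

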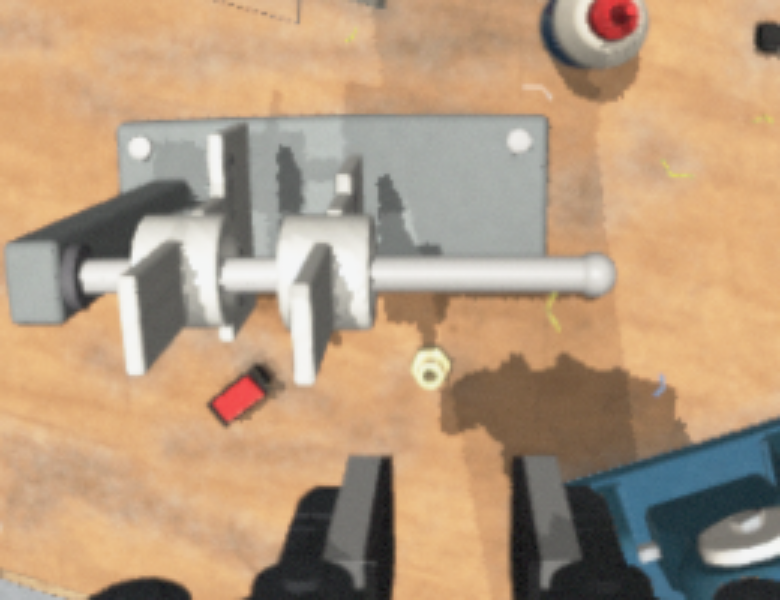

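Run:
```python
from h import *
import pickle;c=pickle.load(open("c8.pkl","rb"))
d=np.array([-.2415,.9704]);o=np.array([.5531,.3204])
for n,u,v,z in(("ball",600,275,.175),("collar",80,275,.175),("eyeR",374,272,.181),("eyeL",279,250,.18),("wideR",221,272,.181),("wideL",134,245,.18),("eye tab",303,300,.234),("wide tab",130,300,.234)):
    q=wplane(c,130+u/3,100+v/3,z)[:2]-o;print(n,np.round([q@d,q@[d[1],-d[0]]],4))
```

```text
ball [-0.0901 -0.0006]
collar [0.088  0.0005]
eyeR [-0.0156  0.0017]
eyeL [0.0155 0.009 ]
wideR [0.0352 0.0021]
wideL [0.0653 0.0115]
eye tab [-0.0004  0.0053]
wide tab [0.0492 0.0056]
```

The eye template is at about 0.000 and the wide one at 0.050, both hanging clear of the gripper.

```bash
python3 -c "
from workcell import *
print(hand_in())"
```

```text
the job is handed in; nothing more can be done
None
```

I've handed the job in: both templates hang by their eyes on the rod, each within about 1 mm of its band in the last picture (wide on the inner, eyed on the outer), and the gripper is clear; the hand-in returned no verdict.

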